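# Draw a dropped washer from behind a polisher's guard with a hooked rod

## Robot

A 7-joint arm with a two-finger parallel gripper is mounted at the origin on the work surface. World frame = base frame: x ahead of the robot, y to its left, z up, the work surface at z = 0. Lengths are in m, angles in degrees, forces in N, time in s.
With the tool pointing down it reaches from about 0.425 to 1.025 m from the base axis. Payload 9.4 kg.
Tool frame: the origin (TCP) lies midway between the tips of the shut fingers; the grasp point (between the pads) lies 19 mm behind it; z points along the fingers, y is the line along which they close (so a half turn about z gives the same grasp; the last joint's range is limited). The gripper opens to 93 mm and grips with 3 to 60 N. Pads are 15 mm wide; open, the fingers measure 128 mm over their backs; the gripper's body (75 mm by 188 mm) begins 65 mm behind the grasp point.
Start: joints at [-77.504, 34.337, -0.143, 91.639, 0.103, 54.024, -4.572], TCP at [0.211, 0.694, 0.219] pointing down, gripper open.
Joint ranges: [-147.43, 147.43], [-19.82, 112.94], [-74.19, 73.91], [6.32, 146.72], [-59.91, 239.91], [6.04, 106.73], [-150.56, 150.56]. Speed limits (degrees/s): [127.2, 127.2, 172.46, 172.46, 180, 180, 180].

## Interface

Orientations are given as a 3x3 rotation matrix whose columns are the frame's x, y, z axes.
In Python, from rig import ctrl gives the robot as it stands.
- The arm moves only by the shell command python3 -m inch FILE, which reads ROWS from the file FILE. ROWS is 1 to 12 rows, one to a line, with the numbers parted by spaces; each row has 5 numbers: the finger opening in m, then dx, dy, dz in units of 25 mm, then a turn about the tool's z in units of 2 degrees; each row is the pose to reach, as a shift and turn from the pose commanded when the command began, along the tool's axes at that moment; what a row does not reach only later rows make up. A row lasts 1/8 s, in which the tool goes at most 0.0625 m and 10.7 degrees, less where a joint would pass 70% of its speed; a pose out of reach is approached as far as the arm can. The fingers move at their own pace and stop on an object; the grip force is fixed at half the most. Time passes only in rows, so rows that do not move let the fingers close. It prints the time, the measured TCP pose, the force, the opening and the grip force at its end. Input that does not fit is refused with a message, and nothing moves.
- ctrl.sense(): the state, without advancing time (a new reading comes with each control period).
- ctrl.read_camera(name): name is "scene" or "top" or "wrist"; returns a dict with "img" (384x512x3 uint8, blue, green, red), "z_map" (384x512 float32, m along the optical axis (not along the pixel's ray), 0 where there is no reading), "intrinsics" (3x3 intrinsics, pixels), "view" (4x4, takes a point from world to camera coordinates). Camera axes: x right, y down, z forward; pixel columns grow to the right and rows downward; lengths in m; the calibration is good to about 2 mm. A picture is of the moment at which its call begins.
- ctrl.finish_job(): hands the job in; it is judged then, once.
The state is a dict: "time_s": time; "joint_pos": joint angles; "joint_vel": joint speeds; "effort": joint torques, N m; "tool_pos": TCP position; "tool_rot": TCP orientation; "wrist_force": force on the tool from outside, world axes, zero at the start; "wrist_torque": the same for the moment, N m; "gripper_width": finger opening in m; "finger_force": force on a finger pad.
Only numpy, scipy, OpenCV 4.12 (cv2) and the standard library are available. Lean on these libraries where they do the work, as an engineer would, in place of code of your own. Each camera call takes 0.05 s, during which the arm holds its last target. There are 200 camera calls.

## Task

A thick steel washer has dropped into the polishing machine's tray, behind the wire guard. Take the hooked rod from its wooden rest, reach under the guard with it, let the hook down gently into the washer's hole by feel, draw the washer along the tray floor and pull it snug against the stop bar at the tray's front, with a steady, moderate pull for a moment and without shifting the bar; then lift the hook out and put the rod back on its rest, leaving the washer flat and touching the bar. Keep the gripper off the washer, press only gently on tray and guard, and do not disturb the other things.

Things in the scene. Friction and masses are not known exactly. Their poses are not given: they have to be found in the camera images.
- rod: hooked rod, 160 g: dark wooden handle, a bar from x -90 to +40, 18 wide, 22 high, then a 6 thick steel shaft on the same axis, its end bent straight down at x +155. Origin: grip point, mid width and mid height of the handle. x points along the rod to the hook, z up. Centre of mass about 20 ahead of the origin. It pivots in the fingers when its tip is loaded: grip with 50 N
- rod_tip (a point): lowest point of the rod's hook (rounded, radius 3): 155 ahead of and 55 below the rod's origin
- rest: fixed wooden rod rest, foot 190 x 50, with two upright forks 140 apart. Origin: on the bench under the front fork, the narrow one that holds the shaft; the wide rear fork at x -140 holds the handle. x points along the rod, towards its hook. Fork slots are 6 wider than what they hold, with mouths flaring out above; fork tops are 97 and 89 above the bench
- rest_seat (a point): where the rod's origin belongs on the rest: 75 behind the rest's origin (x -75), 75 above the bench; the rod's x lies along the rest's x
- washer: thick plain steel washer, outside diameter 50, hole 26, 6 thick, lying flat on the tray floor behind the guard. Origin: centre of its underside, z up. 72 g, friction unknown. Hooked in its hole it follows the hook; a hook tip over 3 above the floor, or pulled over 9 N, slips over it
- tray: fixed green tray of a bench polisher, its floor lined black. Origin: at bench level under the middle of the inner face of the front lip. x points into the tray, away from the lip; y along the lip; z up. Floor top at z 4; inside it spans x 0 to 228, y -116 to 116; side walls 30 high. Motor behind (x over 235), 130 high
- guard_bar (a point): middle of the underside of the lowest bar of the fixed wire guard: tray x 85, z 111. The bar runs along the tray's y; above it wires rise to z 169 and roof the tray from x 85 to the back. Below the bar it is open, and in front of tray x 81 stand only lip, stop bar and side walls
- lip: front lip of the tray (5 thick, top at z 18; inner face at tray x 0), carrying a steel stop bar: across the tray, 8 thick, z 5 to 19 (knobs to 27), held by friction. Its setting varies and is not measured: its face, with a soft felt strip 3 proud, is anywhere from tray x 8 to 36; feel for it. A steady pull of 4 to 6 N, kept a second, seats the washer (felt flush); over 10 N is too much
- jar: small amber glass jar, 38 across, 45 high, standing in a back corner of the tray; bystander. Origin: centre of its underside
- block: dark wooden doming block with round hollows, 100 x 160 x 45, on the bench; bystander. Origin: centre of its underside
- stake: round steel stake, 52 across, 50 high, on the bench; bystander. Origin: centre of its underside
There are look-alikes about, which are no part of the job. What is shaped like the rest but pink or purple is not meant.

How it is judged:
By the outcome, as a careful person would: the job done as asked, in the order asked, and still so for the second after the job is handed in, with the robot touching nothing.
It also fails if it takes over 72 s, if anything falls off the work surface, if the arm or the gripper's body presses on something with over 40 N, if the wrist force passes 120 N, or if a joint passes its speed limit or range.

## Working session

There is one attempt and no reset: what is moved stays moved. The work goes in short steps, Python scripts to look and compute and a shell command to move; the robot and the scene stay as the last step left them, time stands still between calls to the robot, and variables do not carry over. Pictures are saved under pics/ and viewed, at most 10 in all, crops included, and the job is handed in when it is done.

```bash
mkdir -p pics; ls
cat > h.py <<'E'
import numpy as np,cv2
from rig import ctrl
def snap(n,f):
    d=ctrl.read_camera(n); cv2.imwrite(f'pics/{f}.png',d['img']); np.savez(f'pics/{f}.npz',**d); return d
def pts(d):
    z=d['z_map'];K=d['intrinsics'];h,w=z.shape
    u,v=np.meshgrid(np.arange(w),np.arange(h))
    c=np.stack([(u-K[0,2])/K[0,0]*z,(v-K[1,2])/K[1,1]*z,z],-1)
    V=d['view'];return (c-V[:3,3])@V[:3,:3]
def pix(d,p):
    c=d['view'][:3,:3]@np.array(p)+d['view'][:3,3];q=d['intrinsics']@c;return q[:2]/q[2]
def st():
    s=ctrl.sense();print({k:np.round(s[k],4).tolist() for k in('time_s','tool_pos','tool_rot','wrist_force','wrist_torque','gripper_width','finger_force','joint_pos')});return s
E
python3 - <<'E'
from h import *
s=st()
a=snap('top','top0');b=snap('scene','scene0')
cv2.imwrite('pics/top0b.png',cv2.resize(a['img'],(800,600)));cv2.imwrite('pics/scene0b.png',cv2.resize(b['img'],(800,600)))
E
```

```text
pics
{'time_s': 0.0, 'tool_pos': [0.2105, 0.6933, 0.2178], 'tool_rot': [[-0.9569, 0.2905, -0.0003], [0.2905, 0.9569, -0.0015], [-0.0001, -0.0015, -1.0]], 'wrist_force': [-0.2434, -0.2867, -0.3666], 'wrist_torque': [0.0126, 0.0838, 0.0025], 'gripper_width': 0.0931, 'finger_force': 0.0, 'joint_pos': [-77.5047, 34.3838, -0.1457, 91.6814, 0.1021, 54.023, -4.5703]}
```

View pics/top0b.png

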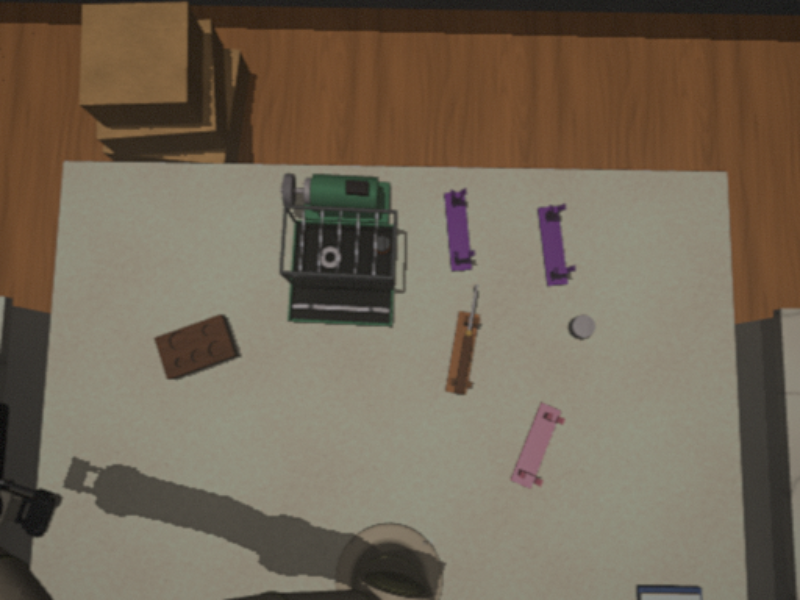

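View pics/scene0b.png

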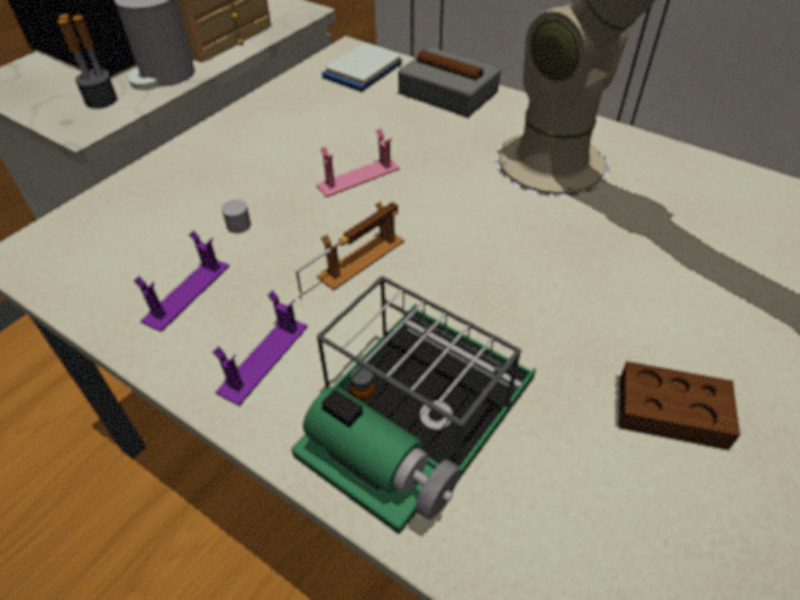

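The top view shows the brown rest with the rod at about (463,350), its hook towards (475,290). The tray is at (340,265), the washer at (330,257), and the stop bar is the bright line near y 308. The scene view agrees. Next I'll enlarge both areas.

Run:
```python
from h import *
d=np.load('pics/top0.npz');im=d['img']
a=cv2.resize(im[105:215,175:275],None,fx=5,fy=5,interpolation=cv2.INTER_CUBIC)
b=cv2.resize(im[175:260,275:315],None,fx=6,fy=6,interpolation=cv2.INTER_CUBIC)
c=np.zeros((550,745,3),np.uint8);c[:,:500]=a;c[:510,505:745]=b
c=cv2.convertScaleAbs(c,alpha=1.7);cv2.imwrite('pics/top0c.png',c)
P=pts(d)
for n,(u,v) in dict(washer=(330,257),rod=(467,345),shaft=(475,300),floor=(340,300),bench=(430,400),restfoot=(455,387)).items():
    print(n,np.round(P[int(v/1.5625),int(u/1.5625)],4))
print(d['view'].round(3),d['intrinsics'])
```

```text
washer [ 7.244e-01  1.491e-01 -1.000e-04]
rod [ 0.5178 -0.1646  0.0836]
shaft [ 0.6158 -0.1856  0.0796]
floor [ 6.207e-01  1.242e-01 -6.000e-04]
bench [ 0.3922 -0.0901  0.006 ]
restfoot [ 0.4251 -0.1473  0.0067]
[[ 0.015 -1.     0.006 -0.029]
 [-0.991 -0.016 -0.13   0.634]
 [ 0.13  -0.004 -0.991  1.546]
 [ 0.     0.     0.     1.   ]] [[444.2514284    0.         256.18928354]
 [  0.         444.2514284  187.51287303]
 [  0.           0.           1.        ]]
```

View pics/top0c.png

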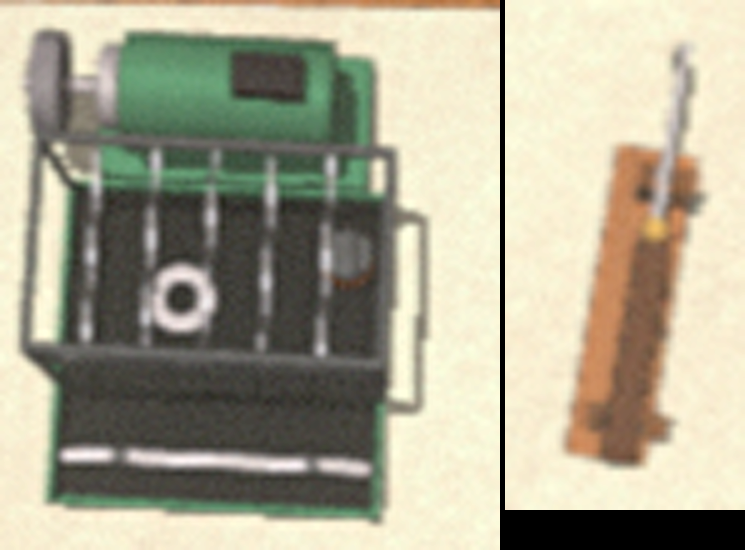

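The crop shows the washer hole at (183,298), lip ends at (50,500) and (378,518), and the stop bar from (60,457) to (370,470). The rod's ferrule is at (655,228), the hook at (683,50) and the handle end at (625,460).

```bash
cat >> h.py <<'E'
def ray(d,u,v,z):
    V=d['view'];R=V[:3,:3];o=-R.T@V[:3,3];q=R.T@np.linalg.solve(d['intrinsics'],[u,v,1.]);return o+q*(z-o[2])/q[2]
E
python3 - <<'E'
from h import *
d=np.load('pics/top0.npz')
T=lambda u,v,z:ray(d,(u+.5)/5-.5+175,(v+.5)/5-.5+105,z)
Rr=lambda u,v,z:ray(d,(u-505+.5)/6-.5+275,(v+.5)/6-.5+175,z)
w=T(183,298,.010);l1=T(50,500,.018);l2=T(378,518,.018);g1=T(30,350,.111);g2=T(383,362,.111)
b1=T(60,457,.019);b2=T(370,470,.019);jar=T(350,253,.049)
f=Rr(655,228,.08);hk=Rr(683,50,.078);e=Rr(625,460,.086)
for n in 'w l1 l2 g1 g2 b1 b2 jar f hk e'.split():print(n,eval(n).round(4))
print('len',np.linalg.norm(hk-e),np.linalg.norm(hk-f),np.linalg.norm(l1-l2))
x=hk-e;print('rod yaw',np.degrees(np.arctan2(x[1],x[0])))
y=l1-l2;print('tray yaw from lip',np.degrees(np.arctan2(-y[0],y[1])));y=b1-b2;print('bar',np.degrees(np.arctan2(-y[0],y[1])));y=g1-g2;print('guard',np.degrees(np.arctan2(-y[0],y[1])))
E
```

```text
w [0.7218 0.1473 0.01  ]
l1 [0.5709 0.2382 0.018 ]
l2 [0.5615 0.0015 0.018 ]
g1 [0.6654 0.241  0.111 ]
g2 [ 0.6609 -0.001   0.111 ]
b1 [0.6021 0.232  0.019 ]
b2 [0.5961 0.0078 0.019 ]
jar [0.7494 0.0245 0.049 ]
f [ 0.5437 -0.1703  0.08  ]
hk [ 0.6481 -0.1866  0.078 ]
e [ 0.411  -0.1529  0.086 ]
len 0.2395957056817554 0.10560420154435599 0.23692493711237653
rod yaw -8.08891913818793
tray yaw from lip -2.2663017091472315
bar -1.524582769286172
guard -1.0646014923573441
```

Units first: shifts go in units of 25 mm and turns go in units of 2 degrees. So -0.344 m is -13.76, -0.306 m is -12.24, -9 degrees is -4.5.

```bash
echo '0.093 -13.76 -12.24 0 -4.5
0.093 -13.76 -12.24 0 -4.5
0.093 -13.76 -12.24 0 -4.5
0.093 -13.76 -12.24 0 -4.5
0.093 -13.76 -12.24 0 -4.5
0.093 -13.76 -12.24 0 -4.5
0.093 -13.76 -12.24 0 -4.5
0.093 -13.76 -12.24 0 -4.5' > rows.txt && python3 -m inch rows.txt
cat >> h.py <<'E'
def to(x,y,z,yaw):
    "shift in tool axes and turn for a goal TCP, world; yaw of tool x"
    s=ctrl.sense();R=np.array(s['tool_rot']);t=R.T@(np.array([x,y,z])-s['tool_pos'])
    y0=np.degrees(np.arctan2(R[1,0],R[0,0]));dy=(yaw-y0+180)%360-180
    print('shift',t.round(4),'turn',round(-dy,2),'dist',np.linalg.norm(t).round(3),'yaw now',y0.round(2))
E
python3 -c "
from h import *
st();to(.5,-.165,.218,172)"
```

```text
time_s: 1.1
tool_pos: [0.4527, 0.2969, 0.2186]
tool_rot: [[-0.99, 0.142, 0.0], [0.142, 0.99, -0.001], [-0.0, -0.001, -1.0]]
wrist_force: [-0.7, -0.3, 0.3]
gripper_width: 0.093
finger_force: 0.0
{'time_s': 1.1, 'tool_pos': [0.4527, 0.2969, 0.2186], 'tool_rot': [[-0.9898, 0.1422, 0.0002], [0.1422, 0.9898, -0.0015], [-0.0004, -0.0014, -1.0]], 'wrist_force': [-0.7254, -0.2968, 0.3174], 'wrist_torque': [0.0194, 0.0168, 0.0093], 'gripper_width': 0.093, 'finger_force': 0.0, 'joint_pos': [-37.842, 21.8168, -1.9826, 115.68, 1.1973, 42.5651, 41.2601]}
shift [-0.1125 -0.4504  0.0013] turn -0.17 dist 0.464 yaw now 171.83
```

```bash
echo '0.093 -4.48 -18 0 0
0.093 -4.48 -18 0 0
0.093 -4.48 -18 0 0
0.093 -4.48 -18 0 0
0.093 -4.48 -18 0 0
0.093 -4.48 -18 0 0
0.093 -4.48 -18 0 0
0.093 -4.48 -18 0 0
0.093 -4.48 -18 0 0' > rows.txt && python3 -m inch rows.txt >/dev/null
python3 -c "
from h import *
st();d=snap('wrist','w1');print(d['view'].round(3),d['intrinsics'])
o=-d['view'][:3,:3].T@d['view'][:3,3];print(o)
cv2.imwrite('pics/w1b.png',cv2.resize(d['img'],(800,600)))"
```

```text
{'time_s': 2.225, 'tool_pos': [0.4997, -0.1624, 0.2183], 'tool_rot': [[-0.99, 0.1414, -0.0004], [0.1414, 0.99, -0.0005], [0.0004, -0.0006, -1.0]], 'wrist_force': [-0.0295, 0.642, -0.5652], 'wrist_torque': [0.0586, -0.0384, 0.0047], 'gripper_width': 0.0931, 'finger_force': 0.0, 'joint_pos': [9.7971, 20.7333, 2.6654, 117.8276, -1.3717, 41.4859, 95.189]}
[[ 0.142  0.99   0.     0.09 ]
 [ 0.947 -0.136  0.291 -0.529]
 [ 0.288 -0.041 -0.957  0.241]
 [ 0.     0.     0.     1.   ]] [[297.29889422   0.         254.18597623]
 [  0.         297.29889422 194.00145143]
 [  0.           0.           1.        ]]
[ 0.41888876 -0.15070645  0.38511937]
```

View pics/w1b.png

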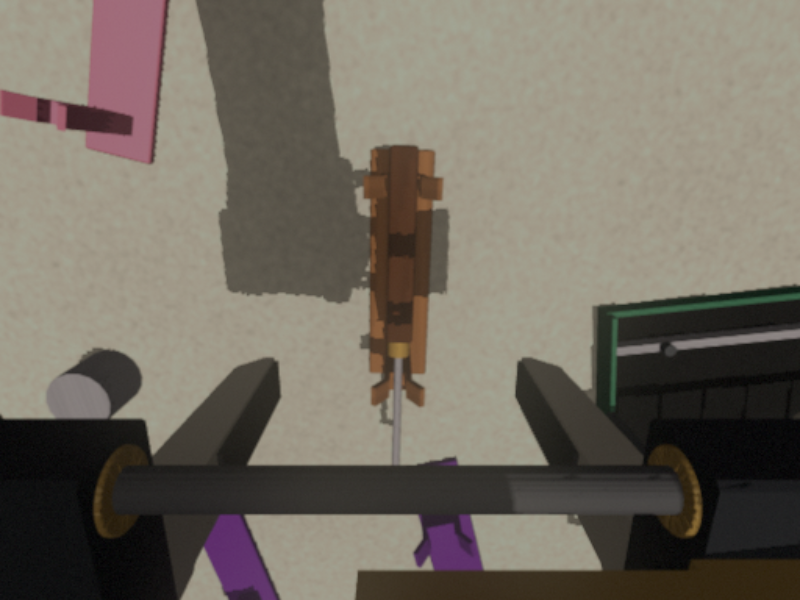

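The wrist view shows the handle running from (404,147) to about (400,345), the ferrule ending near (399,356), and the shaft at (396,460). The rear fork is at y 187 and the front fork at about (398,392).

Run:
```python
from h import *
d=np.load('pics/w1.npz');k=.64
Q=lambda u,v,z:ray(d,(u+.5)*k-.5,(v+.5)*k-.5,z)
e=Q(404,147,.086);f=Q(400,343,.086);s=Q(396,460,.078);ff=Q(398,388,.097);rf=Q(403,187,.089);f2=Q(399,357,.08)
for n in 'e f f2 s ff rf'.split():print(n,eval(n).round(4))
print(np.linalg.norm(f-e),np.linalg.norm(ff-rf))
for a,b in((e,f),(e,s),(rf,ff)):
  x=b-a;print('yaw',np.degrees(np.arctan2(x[1],x[0])))
P=pts(d)
for u,v in((404,200),(402,300),(403,160),(397,420),(420,280)):print(P[int(v*k),int(u*k)].round(4))
```

```text
e [ 0.4108 -0.1454  0.086 ]
f [ 0.5376 -0.1658  0.086 ]
f2 [ 0.5505 -0.1683  0.08  ]
s [ 0.6361 -0.1828  0.078 ]
ff [ 0.5659 -0.1713  0.097 ]
rf [ 0.4341 -0.1493  0.089 ]
0.12844134062420873 0.13387783496012998
yaw -9.144790554298918
yaw -9.429883680616532
yaw -9.459404487042178
[ 0.4422 -0.1502  0.0873]
[ 0.5071 -0.1603  0.0868]
[ 0.418  -0.1478  0.0867]
[ 0.6004 -0.1768  0.0788]
[ 0.5147 -0.1461  0.0088]
```

```bash
python3 -c "
from h import *
to(.4996,-.1601,.056,170.6)"
```

```text
shift [1.000e-04 3.000e-04 1.623e-01] turn 1.41 dist 0.162 yaw now 172.01
```

Converted, 0.162 m is 6.48, 0.13 m is 5.2, 1.4 degrees is 0.7.

```bash
echo '0.093 0 0 1.6 0.7
0.093 0 0 3.6 0.7
0.06 0 0 5.2 0.7
0.05 0 0 6.48 0.7
0.05 0 0 6.48 0.7
0.05 0 0 6.48 0.7' > rows.txt && python3 -m inch rows.txt; python3 -c "
from h import *
to(.4996,-.1601,.056,170.6)"
```

```text
time_s: 3.02
tool_pos: [0.5005, -0.1593, 0.0575]
tool_rot: [[-0.987, 0.16, 0.001], [0.16, 0.987, 0.0], [-0.0, 0.0, -1.0]]
wrist_force: [1.3, -1.0, 0.7]
gripper_width: 0.058
finger_force: 0.0
shift [ 0.0008 -0.001   0.0015] turn 0.18 dist 0.002 yaw now 170.78
```

```bash
echo '0.05 0.024 -0.024 0.048 0.05
0 0.024 -0.024 0.048 0.05
0 0.024 -0.024 0.048 0.05
0 0.024 -0.024 0.048 0.05
0 0.024 -0.024 0.048 0.05
0 0.024 -0.024 0.048 0.05' > rows.txt && python3 -m inch rows.txt; python3 -c "
from h import *
st()"
```

```text
time_s: 3.78
tool_pos: [0.4994, -0.1607, 0.0555]
tool_rot: [[-0.987, 0.163, 0.0], [0.163, 0.987, -0.0], [-0.0, -0.0, -1.0]]
wrist_force: [-0.1, -0.6, 2.4]
gripper_width: 0.0177
finger_force: 30.0
{'time_s': 3.775, 'tool_pos': [0.4994, -0.1607, 0.0555], 'tool_rot': [[-0.9866, 0.1632, 0.0001], [0.1632, 0.9866, -0.0], [-0.0001, -0.0, -1.0]], 'wrist_force': [-0.0617, -0.5723, 2.404], 'wrist_torque': [-0.0053, 0.0744, 0.0159], 'gripper_width': 0.0177, 'finger_force': 30.0009, 'joint_pos': [10.6649, 35.3142, 1.4011, 125.2505, -2.4288, 19.4533, 94.7059]}
```

```bash
echo '0 0 0 -0.8 0
0 0 0 -2 0
0 0.8 0 -3.6 0
0 1.8 0 -3.6 0
0 1.8 0 -3.6 0' > rows.txt && python3 -m inch rows.txt
python3 - <<'E'
from h import *
d=np.load('pics/scene0.npz');im=d['img']
c=cv2.resize(im[175:340,185:350],None,fx=3.6,fy=3.6,interpolation=cv2.INTER_CUBIC)
cv2.imwrite('pics/s0c.png',cv2.convertScaleAbs(c,alpha=1.6))
to(.456,.12,.126,178.3)
E
```

```text
time_s: 4.4
tool_pos: [0.4531, -0.1531, 0.1458]
tool_rot: [[-0.987, 0.164, -0.001], [0.164, 0.987, 0.0], [0.001, 0.0, -1.0]]
wrist_force: [-0.3, 0.2, -0.5]
gripper_width: 0.0178
finger_force: 30.0
shift [0.0418 0.2699 0.0198] turn -7.71 dist 0.274 yaw now 170.59
```

View pics/s0c.png

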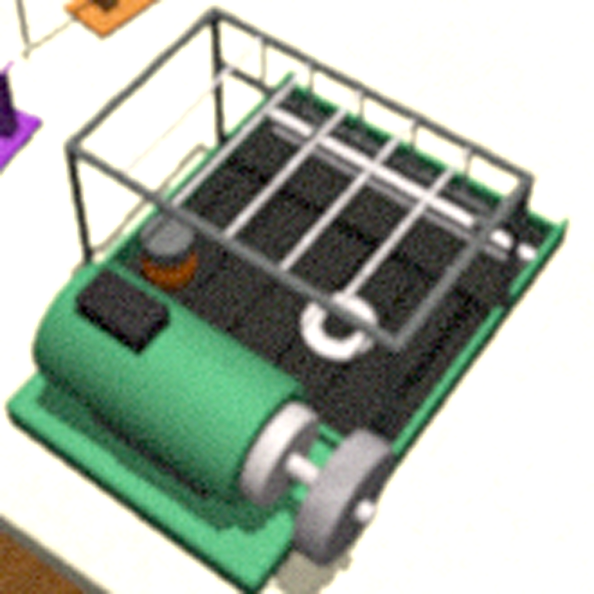

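The scene crop shows the washer hole centred at about (338,325), the tray's front corner at (565,225) and the lip at (290,80).

Converted, 0.27 m is 10.8, 0.24 m is 9.6, -3 degrees is -1.5.

```bash
echo '0 0.4 2.4 0.8 -1.5
0 1.2 4.8 0.8 -3.85
0 1.68 7.2 0.8 -3.85
0 1.68 9.6 0.8 -3.85
0 1.68 10.8 0.8 -3.85
0 1.68 10.8 0.8 -3.85
0 1.68 10.8 0.8 -3.85
0 1.68 10.8 0.8 -3.85' > rows.txt && python3 -m inch rows.txt
python3 - <<'E'
from h import *
d=np.load('pics/scene0.npz')
Q=lambda u,v,z:ray(d,(u+.5)/3.6-.5+185,(v+.5)/3.6-.5+175,z)
print('washer',Q(338,325,.010),'corner',Q(565,225,.03))
e=np.load('pics/top0.npz')
# washer by threshold in top
m=(e['img'][150:178,195:222].min(2)>110);print(m.astype(int).sum())
a=snap('wrist','w2');cv2.imwrite('pics/w2b.png',cv2.convertScaleAbs(cv2.resize(a['img'],(800,600)),alpha=1.6));st()
t=snap('top','top2');c=cv2.resize(t['img'][115:215,175:275],None,fx=6,fy=6,interpolation=cv2.INTER_CUBIC)
cv2.imwrite('pics/top2c.png',cv2.convertScaleAbs(c,alpha=1.7))
E
```

```text
time_s: 5.4
tool_pos: [0.4575, 0.1186, 0.1253]
tool_rot: [[-1.0, 0.032, -0.0], [0.032, 1.0, -0.001], [0.0, -0.001, -1.0]]
wrist_force: [0.3, -0.6, -1.4]
gripper_width: 0.0179
finger_force: 30.0
washer [0.7217655  0.15105138 0.01      ] corner [0.57617914 0.24307479 0.03      ]
64
{'time_s': 5.45, 'tool_pos': [0.4576, 0.1186, 0.1254], 'tool_rot': [[-0.9995, 0.0316, -0.0002], [0.0316, 0.9995, -0.0004], [0.0002, -0.0004, -1.0]], 'wrist_force': [-0.0325, 0.1491, -1.2378], 'wrist_torque': [0.0161, 0.003, 0.0217], 'gripper_width': 0.0178, 'finger_force': 29.9995, 'joint_pos': [-23.6576, 25.9446, 3.0519, 129.2455, -3.1296, 24.8963, 70.1183]}
```

View pics/w2b.png

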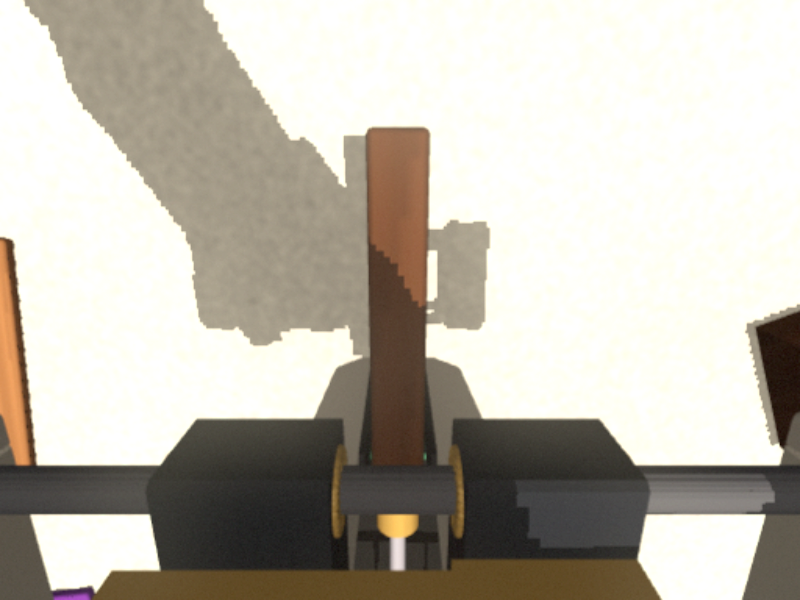

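View pics/top2c.png

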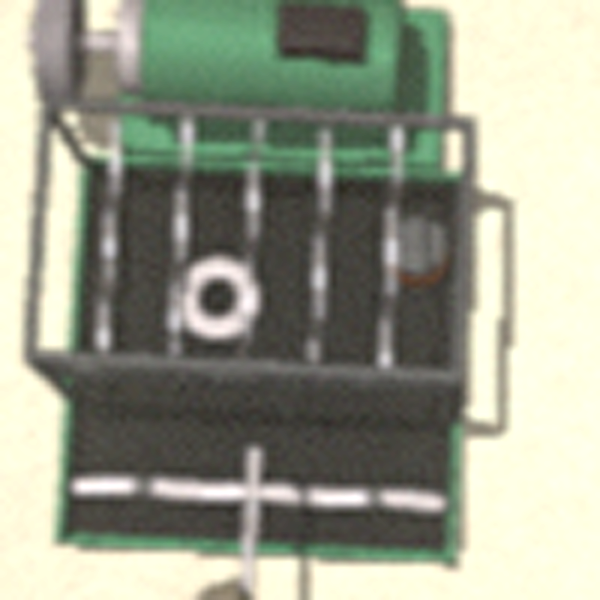

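The wrist view shows the rod straight in the fingers, with the handle end at (398,130). The top view shows the hook tip at (254,450), the washer hole at (217,298), and the bar from (75,487) to (445,502).

Run:
```python
from h import *
d=np.load('pics/top2.npz')
Q=lambda u,v,z:ray(d,(u+.5)/6-.5+175,(v+.5)/6-.5+115,z)
print('hook',Q(254,450,.146),'shaft',Q(247,585,.146),'washer',Q(217,298,.010),'bar',Q(75,495,.019),Q(445,510,.019))
print('lip',Q(62,540,.018),Q(455,558,.018),'back corner',Q(90,165,.03),Q(465,180,.03),'front',Q(62,540,.03),Q(455,558,.03))
to(.456,.12,.126,178.3)
```

```text
hook [0.61124616 0.11226905 0.146     ] shaft [0.53610841 0.11414357 0.146     ] washer [0.72161348 0.14896918 0.01      ] bar [0.59819235 0.23008215 0.019     ] [0.59257311 0.0072303  0.019     ]
lip [0.57098764 0.23708304 0.018     ] [0.56378164 0.00073811 0.018     ] back corner [0.79877381 0.22639734 0.03      ] [ 0.79315879 -0.00161365  0.03      ] front [0.56990544 0.23520329 0.03      ] [0.56275357 0.00063336 0.03      ]
shift [ 0.0017  0.0011 -0.0006] turn -0.1 dist 0.002 yaw now 178.2
```

```bash
python3 -c "
from h import *
to(.458,.157,.076,178.3);to(.5676,.1546,.076,178.3)"
```

```text
shift [0.0008 0.0382 0.0494] turn -0.1 dist 0.062 yaw now 178.2
shift [-0.1088  0.0393  0.0494] turn -0.1 dist 0.126 yaw now 178.2
```

Converted, -0.109 m is -4.36, -0.08 m is -3.2.

```bash
echo '0 0 0.8 0.8 0
0 0 1.52 1.96 0
0 0 1.54 1.96 0
0 -1.6 1.54 1.96 0
0 -3.2 1.56 1.96 0
0 -4.36 1.572 1.96 0
0 -4.36 1.572 1.96 0
0 -4.36 1.572 1.96 0
0 -4.36 1.572 1.96 0' > rows.txt && python3 -m inch rows.txt
python3 - <<'E'
from h import *
to(.5676,.1546,.056,178.3);st()
t=snap('top','top3');c=cv2.resize(t['img'][115:215,175:275],None,fx=6,fy=6,interpolation=cv2.INTER_CUBIC)
cv2.imwrite('pics/top3c.png',cv2.convertScaleAbs(c,alpha=1.7))
E
```

```text
time_s: 6.62
tool_pos: [0.5667, 0.1557, 0.0768]
tool_rot: [[-1.0, 0.029, -0.001], [0.029, 1.0, -0.0], [0.001, -0.0, -1.0]]
wrist_force: [0.3, 0.1, -1.6]
gripper_width: 0.0175
finger_force: 30.0
shift [-0.001  -0.001   0.0208] turn 0.02 dist 0.021 yaw now 178.32
{'time_s': 6.625, 'tool_pos': [0.5667, 0.1557, 0.0768], 'tool_rot': [[-0.9996, 0.0293, -0.0007], [0.0293, 0.9996, -0.0002], [0.0007, -0.0002, -1.0]], 'wrist_force': [0.2842, 0.1302, -1.6226], 'wrist_torque': [-0.0148, 0.0345, -0.0426], 'gripper_width': 0.0175, 'finger_force': 29.9996, 'joint_pos': [-22.5908, 35.9541, 2.5152, 116.4769, -3.1889, 27.6732, 70.5907]}
```

View pics/top3c.png

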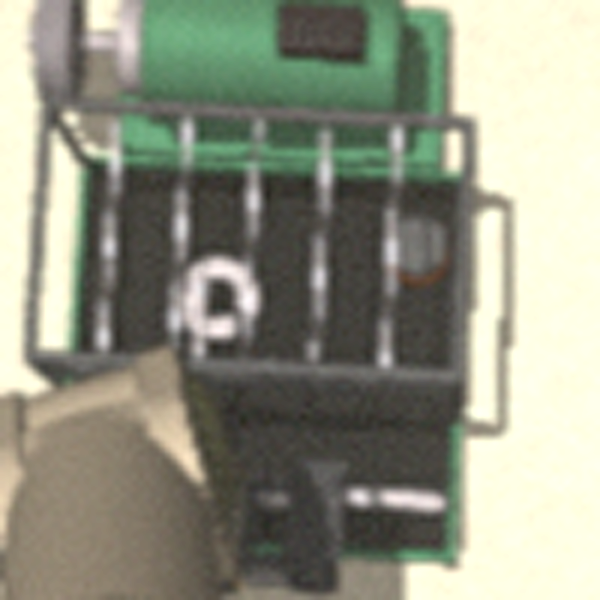

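The shaft passes over the washer's front rim at about (207,320), with its end inside the hole near (212,285). That matches the plan, so I'll lower it while watching the force.

```bash
python3 -c "
from h import *
d=np.load('pics/top3.npz')
for p in((.7216,.1511,.098),(.7225,.150,.01),(.63,.1538,.098)):
  u,v=pix(d,p);print((u+.5-175)*6,(v+.5-115)*6)"
echo '0 -0.02 -0.04 0.28 0
0 -0.02 -0.04 0.56 0
0 -0.02 -0.04 0.8 0
0 -0.02 -0.04 0.96 0
0 -0.02 -0.04 1.08 0
0 -0.02 -0.04 1.08 0' > rows.txt && python3 -m inch rows.txt; python3 -c "
from h import *
st()"
```

```text
199.2460299214328 270.74983723119715
215.8549679823778 297.0462969590251
189.89114887747746 427.49423195837073
time_s: 7.42
tool_pos: [0.5681, 0.155, 0.0492]
tool_rot: [[-1.0, 0.029, -0.0], [0.029, 1.0, -0.0], [0.0, -0.0, -1.0]]
wrist_force: [0.5, 0.4, -1.4]
gripper_width: 0.0179
finger_force: 30.0
{'time_s': 7.425, 'tool_pos': [0.5681, 0.155, 0.0492], 'tool_rot': [[-0.9996, 0.0294, -0.0003], [0.0294, 0.9996, -0.0001], [0.0003, -0.0001, -1.0]], 'wrist_force': [0.4975, 0.3897, -1.3752], 'wrist_torque': [0.0322, -0.0254, 0.0357], 'gripper_width': 0.0179, 'finger_force': 29.9996, 'joint_pos': [-22.259, 38.4556, 2.2007, 117.0577, -3.2895, 24.5616, 70.7731]}
```

```bash
echo '0 0 0 0.06 0
0 0 0 0.12 0
0 0 0 0.18 0
0 0 0 0.2 0
0 0 0 0.2 0' > rows.txt && python3 -m inch rows.txt; echo '0 0 0 0.032 0
0 0 0 0.06 0
0 0 0 0.08 0
0 0 0 0.08 0' > rows.txt && python3 -m inch rows.txt
```

```text
time_s: 8.05
tool_pos: [0.5682, 0.155, 0.0444]
tool_rot: [[-1.0, 0.029, 0.0], [0.029, 1.0, -0.0], [-0.0, -0.0, -1.0]]
wrist_force: [0.4, -0.1, -1.0]
gripper_width: 0.0176
finger_force: 30.0
time_s: 8.55
tool_pos: [0.5682, 0.155, 0.0424]
tool_rot: [[-1.0, 0.029, -0.0], [0.029, 1.0, -0.0], [0.0, -0.0, -1.0]]
wrist_force: [-0.3, 0.3, -1.7]
gripper_width: 0.0172
finger_force: 30.0
```

Converted, 0.001 m is 0.04, 0.0005 m is 0.02.

```bash
echo '0 0 0 0.02 0
0 0 0 0.04 0
0 0 0 0.04 0' > rows.txt && python3 -m inch rows.txt; echo '0 0 0 0.02 0
0 0 0 0.04 0
0 0 0 0.04 0' > rows.txt && python3 -m inch rows.txt;echo '0 0 0 0.02 0
0 0 0 0.02 0
0 0 0 0.02 0' > rows.txt && python3 -m inch rows.txt
```

```text
time_s: 8.93
tool_pos: [0.5682, 0.155, 0.0414]
tool_rot: [[-1.0, 0.029, -0.0], [0.029, 1.0, -0.0], [0.0, -0.0, -1.0]]
wrist_force: [-0.3, -0.6, -2.3]
gripper_width: 0.0179
finger_force: 30.0
time_s: 9.3
tool_pos: [0.5682, 0.155, 0.0404]
tool_rot: [[-1.0, 0.029, -0.0], [0.029, 1.0, -0.0], [0.0, -0.0, -1.0]]
wrist_force: [-0.1, -0.3, -1.5]
gripper_width: 0.0179
finger_force: 30.0
time_s: 9.68
tool_pos: [0.5682, 0.155, 0.0399]
tool_rot: [[-1.0, 0.03, 0.0], [0.03, 1.0, -0.0], [-0.0, -0.0, -1.0]]
wrist_force: [-0.0, 0.6, -1.3]
gripper_width: 0.0178
finger_force: 30.0
```

Converted, 0.0005 m is 0.02.

```bash
echo '0 0 0 0.02 0
0 0 0 0.02 0
0 0 0 0.02 0' > rows.txt && python3 -m inch rows.txt; echo '0 0 0 0.02 0
0 0 0 0.02 0
0 0 0 0.02 0' > rows.txt && python3 -m inch rows.txt|sed -n 4p;python3 -c "
from h import *
st()"
```

```text
time_s: 10.05
tool_pos: [0.5682, 0.155, 0.0394]
tool_rot: [[-1.0, 0.029, 0.0], [0.029, 1.0, -0.0], [-0.0, -0.0, -1.0]]
wrist_force: [-0.2, -0.2, -1.8]
gripper_width: 0.0179
finger_force: 30.0
wrist_force: [-1.3, -0.1, -0.9]
{'time_s': 10.425, 'tool_pos': [0.5682, 0.155, 0.039], 'tool_rot': [[-0.9996, 0.0295, 0.0001], [0.0295, 0.9996, 0.0], [-0.0001, 0.0, -1.0]], 'wrist_force': [-1.2627, -0.1223, -0.8731], 'wrist_torque': [0.045, -0.015, 0.0294], 'gripper_width': 0.018, 'finger_force': 29.9999, 'joint_pos': [-22.1768, 39.3813, 2.0817, 117.288, -3.328, 23.3803, 70.7987]}
```

```bash
echo '0 0 0 0.02 0
0 0 0 0.02 0
0 0 0 0.02 0' > rows.txt && python3 -m inch rows.txt|sed -n '2p;4p'; echo '0 0 0 0.02 0
0 0 0 0.02 0
0 0 0 0.02 0' > rows.txt && python3 -m inch rows.txt|sed -n '2p;4p'
```

```text
tool_pos: [0.5681, 0.155, 0.0385]
wrist_force: [-1.4, 0.2, 0.9]
tool_pos: [0.5682, 0.155, 0.038]
wrist_force: [-2.6, -0.6, 1.2]
```

```bash
echo '0 0 0 -0.032 0
0 0.16 0 -0.032 0
0 0.32 0 -0.032 0
0 0.48 0 -0.032 0
0 0.64 0 -0.032 0
0 0.8 0 -0.032 0
0 0.8 0 -0.032 0' > rows.txt && python3 -m inch rows.txt|sed -n '2p;4p';  echo '0 0.16 0 0 0
0 0.4 0 0 0
0 0.6 0 0 0
0 0.8 0 0 0
0 0.8 0 0 0
0 0.8 0 0 0' > rows.txt && python3 -m inch rows.txt|sed -n '1,2p;4p'
```

```text
tool_pos: [0.5475, 0.1556, 0.0387]
wrist_force: [-0.4, 0.2, 0.2]
time_s: 12.8
tool_pos: [0.5279, 0.1561, 0.0387]
wrist_force: [-1.0, -0.4, -0.0]
```

```bash
cat >> h.py <<'E'
def wash(f,xs):
    "score washer ring brightness in scene view for centre x candidates"
    d=snap('scene',f);g=cv2.GaussianBlur(d['img'].min(2),(0,0),.7).astype(float);a=np.linspace(0,2*np.pi,60,endpoint=False)
    for x in xs:
        y=.150-.029*(x-.7225)
        def m(r,z=.010):
            p=np.array([pix(d,(x+r*np.cos(t),y+r*np.sin(t),z)) for t in a]).round().astype(int);return np.median(g[p[:,1],p[:,0]])
        print(round(x,3),'ring',m(.019),'hole',m(.006,.006),'out',m(.031,.004))
E
python3 -c "
from h import *
wash('sc4',np.arange(.673,.733,.006))"
```

```text
0.673 ring 67.0 hole 108.0 out 45.0
0.679 ring 89.0 hole 72.0 out 36.5
0.685 ring 134.0 hole 55.0 out 36.0
0.691 ring 138.0 hole 51.5 out 38.5
0.697 ring 106.0 hole 96.5 out 49.5
0.703 ring 79.0 hole 99.0 out 43.0
0.709 ring 56.5 hole 83.0 out 41.5
0.715 ring 38.0 hole 47.0 out 34.5
0.721 ring 34.0 hole 32.0 out 34.0
0.727 ring 34.0 hole 31.0 out 33.5
```

Converted, 0.036 m is 1.44, 0.034 m is 1.36.

```bash
echo '0 0.16 0 0 0
0 0.4 0 0 0
0 0.64 0 0 0
0 0.88 0 0 0
0 1.12 0 0 0
0 1.36 0 0 0
0 1.44 0 0 0
0 1.44 0 0 0' > rows.txt && python3 -m inch rows.txt|sed -n '1,2p;4p';  echo '0 0.08 0 0 0
0 0.16 0 0 0
0 0.24 0 0 0
0 0.24 0 0 0' > rows.txt && python3 -m inch rows.txt|sed -n '1,2p;4p'
python3 -c "
from h import *
wash('sc5',np.arange(.625,.665,.004))"
```

```text
time_s: 13.85
tool_pos: [0.4918, 0.1572, 0.0387]
wrist_force: [-0.8, 0.0, -0.5]
time_s: 14.35
tool_pos: [0.4859, 0.1573, 0.0387]
wrist_force: [-0.7, -0.0, 0.0]
0.625 ring 78.5 hole 107.0 out 83.0
0.629 ring 72.0 hole 107.0 out 80.5
0.633 ring 65.5 hole 100.0 out 58.0
0.637 ring 82.5 hole 75.5 out 43.0
0.641 ring 114.0 hole 58.0 out 34.5
0.645 ring 141.5 hole 45.0 out 32.0
0.649 ring 155.0 hole 41.0 out 33.5
0.653 ring 135.5 hole 60.0 out 34.0
0.657 ring 105.0 hole 108.0 out 35.0
0.661 ring 86.5 hole 151.0 out 35.5
0.665 ring 74.0 hole 141.0 out 34.0
```

```bash
for i in 1; do echo '0 0.06 0 0 0
0 0.12 0 0 0
0 0.12 0 0 0' > rows.txt && python3 -m inch rows.txt|sed -n '2p;4p'; done; echo '0 0.06 0 0 0
0 0.12 0 0 0
0 0.12 0 0 0' > rows.txt && python3 -m inch rows.txt|sed -n '2p;4p'; echo '0 0.04 0 0 0
0 0.08 0 0 0
0 0.08 0 0 0' > rows.txt && python3 -m inch rows.txt|sed -n '2p;4p'
```

```text
tool_pos: [0.483, 0.1575, 0.0387]
wrist_force: [0.0, 0.2, -0.4]
tool_pos: [0.48, 0.1576, 0.0387]
wrist_force: [0.1, -0.0, -1.2]
tool_pos: [0.4781, 0.1576, 0.0388]
wrist_force: [0.3, -0.0, -1.1]
```

```bash
echo '0 0.04 0 0 0
0 0.08 0 0 0
0 0.08 0 0 0' > rows.txt && python3 -m inch rows.txt|sed -n '2p;4p'; echo '0 0.04 0 0 0
0 0.06 0 0 0
0 0.06 0 0 0' > rows.txt && python3 -m inch rows.txt|sed -n '2p;4p'
```

```text
tool_pos: [0.4761, 0.1577, 0.0387]
wrist_force: [0.4, 0.4, -1.5]
tool_pos: [0.4747, 0.1577, 0.0387]
wrist_force: [0.8, 0.7, -1.0]
```

```bash
python3 -c "
from h import *
wash('sc6',np.arange(.629,.655,.003))"; echo '0 0.02 0 0 0
0 0.04 0 0 0
0 0.04 0 0 0' > rows.txt && python3 -m inch rows.txt|sed -n '2p;4p'
```

```text
0.629 ring 118.5 hole 64.0 out 49.0
0.632 ring 132.0 hole 46.0 out 38.5
0.635 ring 143.0 hole 44.5 out 35.5
0.638 ring 150.0 hole 40.0 out 35.5
0.641 ring 144.0 hole 41.0 out 35.0
0.644 ring 122.5 hole 74.5 out 35.5
0.647 ring 105.0 hole 109.0 out 37.5
0.65 ring 79.5 hole 120.0 out 34.5
0.653 ring 73.0 hole 130.0 out 35.0
tool_pos: [0.4736, 0.1578, 0.0387]
wrist_force: [1.4, 0.6, -2.2]
```

```bash
echo '0 0.02 0 0 0
0 0.04 0 0 0
0 0.04 0 0 0' > rows.txt && python3 -m inch rows.txt|sed -n '2p;4p';echo '0 0.02 0 0 0
0 0.02 0 0 0' > rows.txt && python3 -m inch rows.txt|sed -n '2p;4p'
```

```text
tool_pos: [0.4727, 0.1578, 0.0387]
wrist_force: [0.9, 0.2, -0.1]
tool_pos: [0.4722, 0.1578, 0.0387]
wrist_force: [1.1, -0.5, -1.7]
```

Converted, 0.0005 m is 0.02.

```bash
echo '0 0.02 0 0 0
0 0.02 0 0 0' > rows.txt && python3 -m inch rows.txt|sed -n '2p;4p';echo '0 0.02 0 0 0
0 0.02 0 0 0' > rows.txt && python3 -m inch rows.txt|sed -n '2p;4p'
```

```text
tool_pos: [0.4717, 0.1578, 0.0387]
wrist_force: [0.8, -0.4, -0.7]
tool_pos: [0.4712, 0.1579, 0.0387]
wrist_force: [1.3, 0.2, -1.7]
```

Converted, 0.001 m is 0.04, 0.0005 m is 0.02.

```bash
echo '0 0.02 0 0 0
0 0.04 0 0 0
0 0.04 0 0 0' > rows.txt && python3 -m inch rows.txt|sed -n '2p;4p';echo '0 0.02 0 0 0
0 0.04 0 0 0
0 0.04 0 0 0' > rows.txt && python3 -m inch rows.txt|sed -n '2p;4p'
python3 -c "
from h import *
wash('sc7',np.arange(.626,.646,.003))"
```

```text
tool_pos: [0.4702, 0.1579, 0.0387]
wrist_force: [0.6, -0.2, -1.1]
tool_pos: [0.4691, 0.1579, 0.0387]
wrist_force: [0.9, -0.0, -1.0]
0.626 ring 135.0 hole 52.0 out 40.5
0.629 ring 145.5 hole 38.0 out 34.5
0.632 ring 151.0 hole 40.5 out 35.0
0.635 ring 144.0 hole 53.0 out 35.5
0.638 ring 125.5 hole 66.0 out 36.5
0.641 ring 91.0 hole 78.0 out 34.0
0.644 ring 86.5 hole 96.5 out 34.0
```

Converted, 0.001 m is 0.04, 0.0005 m is 0.02.

```bash
echo '0 0.02 0 0 0
0 0.04 0 0 0
0 0.04 0 0 0' > rows.txt && python3 -m inch rows.txt|sed -n '2p;4p';echo '0 0.02 0 0 0
0 0.04 0 0 0
0 0.04 0 0 0' > rows.txt && python3 -m inch rows.txt|sed -n '2p;4p'
```

```text
tool_pos: [0.4682, 0.1579, 0.0387]
wrist_force: [1.2, 0.1, -0.9]
tool_pos: [0.4672, 0.158, 0.0388]
wrist_force: [0.8, 0.3, -0.9]
```

Converted, 0.001 m is 0.04, 0.0005 m is 0.02.

```bash
echo '0 0.02 0 0 0
0 0.04 0 0 0
0 0.04 0 0 0' > rows.txt && python3 -m inch rows.txt|sed -n '2p;4p';echo '0 0.02 0 0 0
0 0.04 0 0 0
0 0.04 0 0 0' > rows.txt && python3 -m inch rows.txt|sed -n '2p;4p'
```

```text
tool_pos: [0.4667, 0.1583, 0.0388]
wrist_force: [4.4, 0.1, -2.8]
tool_pos: [0.4664, 0.1585, 0.0389]
wrist_force: [5.9, 0.8, -3.3]
```

```bash
echo '0 0 0 0 0
0 0 0 0 0
0 0 0 0 0' > rows.txt && python3 -m inch rows.txt|sed -n '1,2p;4p';echo '0 0 0 0 0
0 0 0 0 0
0 0 0 0 0' > rows.txt && python3 -m inch rows.txt|sed -n '1,2p;4p'
```

```text
time_s: 20.5
tool_pos: [0.4664, 0.1584, 0.0389]
wrist_force: [5.7, 0.1, -3.4]
time_s: 20.88
tool_pos: [0.4665, 0.1584, 0.0389]
wrist_force: [6.0, 0.8, -2.6]
```

```bash
echo '0 -0.012 0 0 0
0 -0.012 0 0 0
0 -0.012 0 0 0
0 -0.012 0 0 0
0 -0.012 0 0 0' > rows.txt && python3 -m inch rows.txt|sed -n '1,2p;4p';echo '0 0 0 0 0
0 0 0 0 0
0 0 0 0 0
0 0 0 0 0
0 0 0 0 0' > rows.txt && python3 -m inch rows.txt|sed -n '1,2p;4p'
python3 -c "
from h import *
wash('sc8',np.arange(.62,.641,.003));st()
d=np.load('pics/sc8.npz');u,v=pix(d,(.62,.15,.03));u,v=int(u),int(v);print(u,v)
c=cv2.resize(d['img'][v-60:v+60,u-75:u+75],None,fx=5,fy=5,interpolation=cv2.INTER_CUBIC);cv2.imwrite('pics/s8c.png',cv2.convertScaleAbs(c,alpha=1.6))"
```

```text
time_s: 21.5
tool_pos: [0.4665, 0.1584, 0.0388]
wrist_force: [4.8, 1.4, -3.1]
time_s: 22.12
tool_pos: [0.4665, 0.1584, 0.0388]
wrist_force: [5.1, 0.9, -3.2]
0.62 ring 108.5 hole 78.0 out 59.5
0.623 ring 122.0 hole 57.0 out 47.0
0.626 ring 135.5 hole 46.0 out 40.0
0.629 ring 137.5 hole 40.0 out 35.5
0.632 ring 137.0 hole 57.0 out 35.0
0.635 ring 123.0 hole 79.5 out 38.0
0.638 ring 92.0 hole 85.0 out 39.0
0.641 ring 87.0 hole 94.0 out 35.0
{'time_s': 22.175, 'tool_pos': [0.4665, 0.1584, 0.0388], 'tool_rot': [[-0.9996, 0.0293, 0.0017], [0.0293, 0.9996, 0.0006], [-0.0017, 0.0007, -1.0]], 'wrist_force': [5.1308, 0.7155, -2.8206], 'wrist_torque': [0.2402, -1.2013, 0.1467], 'gripper_width': 0.0178, 'finger_force': 30.0112, 'joint_pos': [-26.6934, 36.0645, 1.9152, 129.8855, -4.6197, 14.0038, 67.6544]}
300 231
```

View pics/s8c.png

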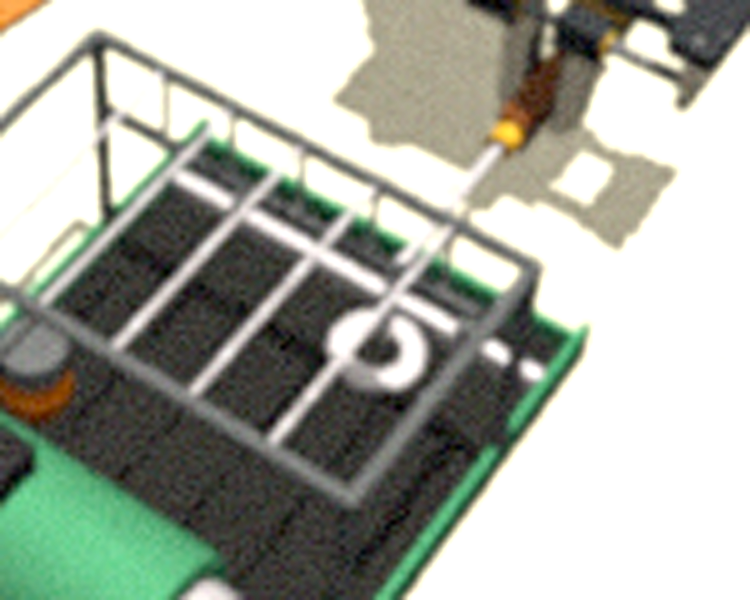

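The view shows the washer at (378,350), flush against the straight stop bar, with the hook in its hole. I'll ease off to the middle of the hole and lift.

Units first: shifts go in units of 25 mm and turns go in units of 2 degrees. So -0.006 m is -0.24, -0.005 m is -0.2.

```bash
echo '0 -0.04 0 0 0
0 -0.08 0 0 0
0 -0.12 0 0 0
0 -0.16 0 0 0
0 -0.2 0 0 0
0 -0.24 0 0 0
0 -0.24 0 0 0' > rows.txt && python3 -m inch rows.txt|sed -n '2p;4p';echo '0 0 0 -0.08 0
0 0 0 -0.16 0
0 0 0 -0.24 0
0 0 0 -0.32 0
0 0 0 -0.32 0' > rows.txt && python3 -m inch rows.txt|sed -n '2p;4p'
```

```text
tool_pos: [0.4718, 0.1578, 0.0387]
wrist_force: [-1.0, -0.2, -0.3]
tool_pos: [0.4716, 0.1579, 0.0469]
wrist_force: [0.3, 0.2, -1.3]
```

Converted, -0.1 m is -4, -0.08 m is -3.2.

```bash
echo '0 0 0 -0.16 0
0 0 0 -0.4 0
0 0 0 -0.8 0
0 0 0 -1.6 0
0 0 0 -3.2 0
0 0 0 -4 0
0 0 0 -4 0
0 0 0 -4 0' > rows.txt && python3 -m inch rows.txt|sed -n '1,2p;4p'
python3 - <<'E'
from h import *
wash('sc9',np.arange(.62,.641,.003))
s=st();t=snap('top','top9')
d=np.load('pics/sc9.npz');u,v=300,231
a=cv2.resize(d['img'][v-40:v+60,u-50:u+60],None,fx=3.6,fy=3.6,interpolation=cv2.INTER_CUBIC)
w=snap('wrist','w9');b=cv2.resize(w['img'],(396,297))
c=np.zeros((660,800,3),np.uint8);c[:360,:396]=a;c[:297,400:796]=b
p=np.array(s['tool_pos']);R=np.array(s['tool_rot']);tip=p-R[:,0]*.155+[0,0,-.036]
u,v=pix(d,tip+[0,0,.058]);u,v=int(u),int(v);print('bend expected',(u,v),pix(d,tip+[0,0,.055]))
e=cv2.resize(d['img'][v-30:v+30,u-50:u+50],None,fx=3.9,fy=3.9,interpolation=cv2.INTER_CUBIC);c[362:362+e.shape[0],:e.shape[1]]=e
e=cv2.resize(t['img'][165:215,195:275],None,fx=4.8,fy=4.8,interpolation=cv2.INTER_CUBIC);c[362:362+e.shape[0],400:400+e.shape[1]]=e
cv2.imwrite('pics/m9.png',cv2.convertScaleAbs(c[:600],alpha=1.6))
E
```

```text
time_s: 24.68
tool_pos: [0.4712, 0.1578, 0.1464]
wrist_force: [-0.5, -0.5, -1.5]
0.62 ring 106.0 hole 89.0 out 59.5
0.623 ring 119.5 hole 55.0 out 47.5
0.626 ring 139.0 hole 42.0 out 40.0
0.629 ring 142.0 hole 39.0 out 36.0
0.632 ring 140.0 hole 55.0 out 35.0
0.635 ring 126.0 hole 80.0 out 40.5
0.638 ring 94.5 hole 85.0 out 38.5
0.641 ring 87.0 hole 94.0 out 34.5
{'time_s': 24.725, 'tool_pos': [0.471, 0.1577, 0.1461], 'tool_rot': [[-0.9996, 0.0294, -0.001], [0.0294, 0.9996, -0.0005], [0.001, -0.0005, -1.0]], 'wrist_force': [0.0822, 0.0572, -2.2743], 'wrist_torque': [0.0187, -0.0559, -0.0179], 'gripper_width': 0.0178, 'finger_force': 29.9996, 'joint_pos': [-28.0864, 25.1654, 4.148, 125.3422, -3.5605, 29.6626, 67.083]}
bend expected (304, 197) [304.38289302 197.97358279]
```

Run:
```python
from h import *
for f in('w2','w9'):
    d=np.load(f'pics/{f}.npz');P=pts(d)
    col=P[86:285:25,250:258].mean(1);print(f,col[:,2].round(4))
    # rear edge row & axis columns at two rows
    z=d['z_map'];r=z[60:110,254];print('edge',60+np.argmax(np.diff(r)<-.02))
    for row in(110,220):
        q=np.where(z[row,225:290]<z[row,254]+.01)[0]+225;print(row,q.min(),q.max())
```

```text
w2 [0.1567 0.1567 0.1567 0.1567 0.1567 0.1567 0.1566 0.1565]
edge 81
110 235 274
220 237 272
w9 [0.177  0.1771 0.1773 0.1773 0.1769 0.1774 0.1767 0.1769]
edge 81
110 235 274
220 237 272
```

```bash
python3 -c "
from h import *
to(.4531,-.1531,.146,170.6);to(.4994,-.1607,.126,170.6)"
```

```text
shift [ 8.800e-03 -3.111e-01  1.000e-04] turn 7.71 dist 0.311 yaw now 178.31
shift [-0.0377 -0.3174  0.02  ] turn 7.71 dist 0.32 yaw now 178.31
```

Converted, -0.3174 m is -12.696, -0.315 m is -12.6, 7.7 degrees is 3.85.

```bash
echo '0 0.6 -1.6 0 0
0 0.6 -4 0 0
0 0.48 -6.4 0 1.5
0 0.4 -8.8 0 3.85
0 0.36 -11.2 0 3.85
0 0.36 -12.44 0 3.85
0 0.36 -12.44 0 3.85
0 -0.8 -12.6 0 3.85
0 -1.508 -12.696 0.8 3.85
0 -1.508 -12.696 0.8 3.85
0 -1.508 -12.696 0.8 3.85
0 -1.508 -12.696 0.8 3.85' > rows.txt && python3 -m inch rows.txt|sed -n '1,2p;4p'; python3 -c "
from h import *
to(.4994,-.1607,.0555,170.6);st()"
```

```text
time_s: 26.32
tool_pos: [0.4992, -0.1601, 0.1271]
wrist_force: [-0.6, 1.0, -1.7]
shift [-0.0003 -0.0006  0.0716] turn 0.03 dist 0.072 yaw now 170.63
{'time_s': 26.325, 'tool_pos': [0.4992, -0.1601, 0.1271], 'tool_rot': [[-0.9867, 0.1628, -0.0002], [0.1628, 0.9867, 0.0001], [0.0002, 0.0001, -1.0]], 'wrist_force': [-0.5722, 1.026, -1.7057], 'wrist_torque': [0.0069, -0.073, -0.003], 'gripper_width': 0.0178, 'finger_force': 29.9998, 'joint_pos': [8.8278, 28.3679, 3.861, 122.8538, -3.8012, 28.9, 96.1856]}
```

```bash
echo '0 0 -0.02 0.6 0
0 0 -0.02 1.2 0
0 0 -0.02 1.68 0
0 0 -0.02 2.08 0
0 0 -0.02 2.4 0
0 0 -0.02 2.4 0
0 0 -0.02 2.4 0' > rows.txt && python3 -m inch rows.txt|sed -n '1,2p;4p'; echo '0 0 0 0.12 0
0 0 0 0.24 0
0 0 0 0.36 0
0 0 0 0.44 0
0 0 0 0.46 0
0 0 0 0.46 0' > rows.txt && python3 -m inch rows.txt|sed -n '1,2p;4p'
```

```text
time_s: 27.2
tool_pos: [0.4999, -0.1611, 0.0669]
wrist_force: [-0.5, 0.1, -2.3]
time_s: 27.95
tool_pos: [0.4997, -0.161, 0.0555]
wrist_force: [-0.7, 0.4, 4.4]
```

```bash
echo '0 0 0 -0.016 0
0.04 0 0 -0.016 0
0.04 0 0 -0.016 0
0.04 0 0 -0.016 0
0.04 0 0 -0.016 0' > rows.txt && python3 -m inch rows.txt|sed -n '1,2p;4,5p'; echo '0.045 0 0 -0.4 0
0.045 0 0 -1.6 0
0.045 0 0 -3.6 0
0.045 0 0 -5.6 0
0.045 0 0 -6.48 0
0.045 0 0 -6.48 0
0.045 0 0 -6.48 0' > rows.txt && python3 -m inch rows.txt|sed -n '1,2p;4p'
python3 - <<'E'
from h import *
d=snap('wrist','w10');s=snap('scene','sc10');t=snap('top','top10')
c=np.zeros((600,800,3),np.uint8)
c[:300,:400]=cv2.resize(d['img'],(400,300))
c[:300,400:800]=cv2.resize(s['img'][100:295,170:430],(400,300))
c[300:600,:400]=cv2.resize(t['img'][115:265,175:375],(400,300))
e=cv2.resize(t['img'][165:215,180:247],(400,299),interpolation=cv2.INTER_CUBIC);c[300:599,400:]=e
cv2.imwrite('pics/m10.png',cv2.convertScaleAbs(c,alpha=1.6))
k=.64
Q=lambda u,v,z:ray(d,(u+.5)*k-.5,(v+.5)*k-.5,z)
P=pts(d);print([P[int(v*k),int(u*k)].round(4).tolist() for u,v in((404,200),(402,300),(397,420))])
E
```

```text
time_s: 28.58
tool_pos: [0.4998, -0.161, 0.0556]
wrist_force: [0.0, 0.5, 0.1]
gripper_width: 0.0399
time_s: 29.45
tool_pos: [0.4993, -0.1608, 0.2171]
wrist_force: [-0.6, -0.3, 0.3]
[[0.4419, -0.1473, 0.0876], [0.5064, -0.1588, 0.0865], [0.5986, -0.1772, 0.0793]]
```

View pics/m10.png

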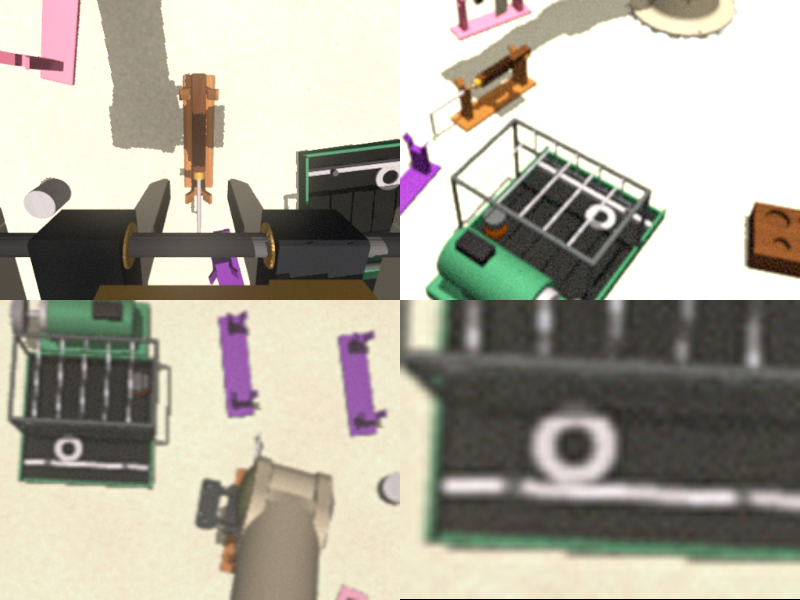

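The rod sits in both forks at (200,130). The washer lies flat and touches the bar at (575,480) in the lower-right crop, and the jar and the other things are where they were. Handing in.

```bash
python3 -c "
from rig import ctrl
print(ctrl.finish_job())"
```

```text
the job is handed in; nothing more can be done
None
```

Job handed in at about 29.6 s: the washer was pulled against the stop bar with about 5 N held for over a second and lies flat touching it, the rod is back on its rest, and the other things look undisturbed in the final pictures.

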